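# Find the heavy bead tin and hold it up

### The job

Get things ready for restringing the bracelet: put the wire reel onto the upright spindle of its stand, fully down on the base, and let go of it. The beads are in the heaviest of the three identical closed tins on the marble tray, so then heft the tins one after another from the robot's left to its right, lifting each at least 5 cm off the tray and putting it back upright on the tray, and finish with the heaviest gripped and held up, upright and still, at least 12 cm above the tray, the other two standing on the tray. The program finishes while holding that tin; do not tip a tin over or disturb the other things.

Things in the scene. Friction and masses are not known exactly. Their poses are not given: they have to be found in the camera images.
- reel: wooden reel wound with copper wire, standing upright on the chest: flanges 44 mm across, 6 mm thick, at bottom and top, waist 38 mm across between them, 48 mm high, a 15 mm through hole along its axis, 0.09 kg. Origin: centre of its underside; z up along the hole.
- stand: reel stand, fixed to the chest: round marble base 72 mm across and 12 mm high with a steel spindle 10 mm in diameter that rises 65 mm from the middle of the base, tip rounded. Origin: centre of the underside; z up.
- stand_seat (a point): centre of the top face of the stand's base, where the middle of the reel's underside comes to rest; z up.
- stand_tip (a point): top end of the spindle, 65 mm above stand_seat.
- tray: fixed white marble tray, 300 mm (its x) by 440 mm (its y), floor 12 mm thick, rim 10 mm wide and 20 mm high all round. Origin: centre of its underside, so its floor lies at z = 12 mm in its frame; z up. The tins stand in a row along its y, about 125 mm apart, somewhat nearer the robot than its middle.
- tin_left: the tin standing leftmost (largest y) at the start, as the robot sees them: plain closed metal tin, upright cylinder 56 mm across, 70 mm high, lid fixed shut, outwardly identical to the other two, on the tray's floor. Origin: centre of its underside; z up. 0.1 to 0.6 kg in all; which tin is the heaviest differs every time, and it is at least 0.2 kg heavier than either other.
- tin_middle: the tin standing in the middle at the start, as the robot sees them: plain closed metal tin, upright cylinder 56 mm across, 70 mm high, lid fixed shut, outwardly identical to the other two, on the tray's floor. Origin: centre of its underside; z up. 0.1 to 0.6 kg in all; which tin is the heaviest differs every time, and it is at least 0.2 kg heavier than either other.
- tin_right: the tin standing rightmost (smallest y) at the start, as the robot sees them: plain closed metal tin, upright cylinder 56 mm across, 70 mm high, lid fixed shut, outwardly identical to the other two, on the tray's floor. Origin: centre of its underside; z up. 0.1 to 0.6 kg in all; which tin is the heaviest differs every time, and it is at least 0.2 kg heavier than either other.
- pot: Bystander, to be left where it is: round ceramic pot with a closed metal lid, 72 mm across, 58 mm high, on the far part of the tray. Origin: centre of underside.
- bracelet: Bystander, to be left where it is: glass bead bracelet lying flat on the far part of the tray, 71 mm across, 13 mm high. Origin: its centre, at the underside.
- hair_clip: Bystander, to be left where it is: tortoiseshell hair clip, 74 x 24 x 13 mm, lying on the tray between the left and middle tins, its length roughly along the tray's x. Origin: centre of underside.
- cufflink_1: Bystander, to be left where it is: silver cufflink on its face, 16 mm across, 19 mm high, on the tray between the middle and right tins. Origin: centre of underside.
- cufflink_2: Bystander, to be left where it is: the second cufflink, same as the first, on the far right part of the tray. Origin: centre of underside.
- dispenser: Bystander, to be left where it is: empty stainless steel push dispenser bottle, 50 mm across, 168 mm high, spout to the side, on the far left corner of the tray. Origin: centre of underside.

How it is judged:
By the outcome, as a careful person would: the job done as asked, in the order asked, and still so for the second after the job is handed in, while the arm keeps its last pose, push and grip.
It also fails if it takes over 72 s, if anything falls off the work surface, if the arm or the gripper's body presses on something with over 40 N, if the wrist force passes 120 N, or if a joint passes its speed limit or range.

### The arm

A 6-joint arm with a two-finger parallel gripper is mounted at the origin on the work surface. World frame = base frame: x ahead of the robot, y to its left, z up, the work surface at z = 0. Lengths are in m, angles in rad, forces in N, time in s.
With the tool pointing down it reaches from about 0.375 to 0.9 m from the base axis. Payload 3.1 kg.
Tool frame: the origin (TCP) lies midway between the tips of the shut fingers; the grasp point (between the pads) lies 19 mm behind it (arm.tcp_to_grasp is the distance from the TCP to the grasp point, in m); z points along the fingers, y is the line along which they close (so a half turn about z gives the same grasp; the last joint's range is limited). The gripper opens to 85 mm and grips with 20 to 120 N. Pads are 22 mm wide; open, the fingers measure 114 mm over their backs; the gripper's body (76 mm by 85 mm) begins 54 mm behind the grasp point. The pads swing forward as they close: fully open they stand 13 mm farther back than shut.
Start: joints at [1.115, 0.527, 1.433, -0, 1.181, -0.178], TCP at [0.171, 0.601, 0.231] pointing down, gripper open.
Joint ranges: [-3.08, 3.08], [-0.75, 2.2], [0.22, 2.44], [-1.43, 4.57], [0, 2.65], [-2.85, 2.85]. Speed limits (rad/s): [2.79, 2.79, 3.14, 3.14, 3.14, 3.14].

### API

Orientations are given as a unit quaternion [x, y, z, w].
In Python, from plant import arm, imaging gives the robot as it stands. The module is installed in compiled form; this text tells all that it offers. Calls block until the motion is done:
- arm.move_ptp(position, orientation): joint-space move of the TCP to a pose.
- arm.line_to(position, rot=None, max_speed=0.15, max_force=None): straight line of the TCP; rot=None keeps the orientation; max_speed is the mean speed in m/s. With max_force (N) it stops when the force on the tool has changed by that much, and returns True; else False.
- arm.goto_joints(angles): joint-space move.
- arm.gripper_to(opening, effort=None): finger opening in m; effort is the grip in N (None keeps the last); returns when the fingers have stopped.
- arm.hold(seconds).
- arm.ik(position, orientation): joint angles nearest the present ones, or None.
- imaging.snapshot(name): name is "side" or "top"; returns the picture (400x640x3 uint8, blue, green, red); there is no depth.
- imaging.calibration(name): a dict with "mtx" (3x3 intrinsics, pixels), "distortion" ([k1, k2, p1, p2, k3] as OpenCV has them; the pictures are not rectified), "rvec" (rotation vector, rad) and "tvec" (3), from world to camera coordinates, as OpenCV has them. Camera axes: x right, y down, z forward; pixel columns grow to the right and rows downward; lengths in m; the calibration is good to about 2 mm. A picture is of the moment at which its call begins. calibration takes no time and is no camera call.
A pose or a line that the arm cannot do raises arm.PlanningError and nothing moves.
- arm.job_done(): hands the job in; it is judged then, once.
Readings, each from a call of its own:
- arm.current_clock(): time.
- arm.current_joint_positions(): joint angles.
- arm.current_qd(): joint speeds.
- arm.current_joint_efforts(): joint torques, N m.
- arm.current_eef_pos(): TCP position.
- arm.current_eef_rot(): TCP orientation.
- arm.current_force(): force on the tool from outside, world axes, zero at the start.
- arm.current_torque(): the same for the moment, N m.
- arm.current_opening(): finger opening in m.
- arm.current_grip_force(): force on a finger pad.
Only numpy, scipy, OpenCV 4.12 (cv2) and the standard library are available. Lean on these libraries where they do the work, as an engineer would, in place of code of your own. Each camera call takes 0.05 s, during which the arm holds its last target. There are 200 camera calls.

## Working session

There is one attempt and no reset: what is moved stays moved. The work goes in short steps, each a Python script; the robot and the scene stay as the last script left them, time stands still between calls to the robot, and variables do not carry over. Pictures are saved under pics/ and viewed, at most 10 in all, crops included, and the job is handed in when it is done.

```bash
mkdir -p pics; python3 - <<'E'
from plant import arm, imaging
import cv2
for n in ("side","top"):
    cv2.imwrite(f"pics/{n}0.png",imaging.snapshot(n)); c=imaging.calibration(n)
    print(n,c)
print(arm.current_clock(),arm.current_eef_rot(),arm.current_force())
E
```

```text
side {'mtx': array([[361.36439428,   0.        , 315.66958223],
       [  0.        , 361.36439428, 201.37207563],
       [  0.        ,   0.        ,   1.        ]]), 'distortion': array([-0.0175196,  0.       ,  0.       ,  0.       ,  0.       ]), 'rvec': array([ 2.27910846, -0.73301777,  0.2844311 ]), 'tvec': array([-0.44870083,  0.30509322,  0.60770138])}
top {'mtx': array([[432.45468295,   0.        , 326.95954186],
       [  0.        , 432.45468295, 202.08142526],
       [  0.        ,   0.        ,   1.        ]]), 'distortion': array([-0.11074509,  0.        ,  0.        ,  0.        ,  0.        ]), 'rvec': array([ 2.16717378, -2.1725025 ,  0.10445003]), 'tvec': array([0.03926442, 0.5760561 , 0.98600778])}
0.1 [ 1.38458807e-01  9.90367695e-01 -9.42715387e-04 -3.15549756e-04] [-0.86284332  0.92398026 -0.19852296]
```

View pics/side0.png

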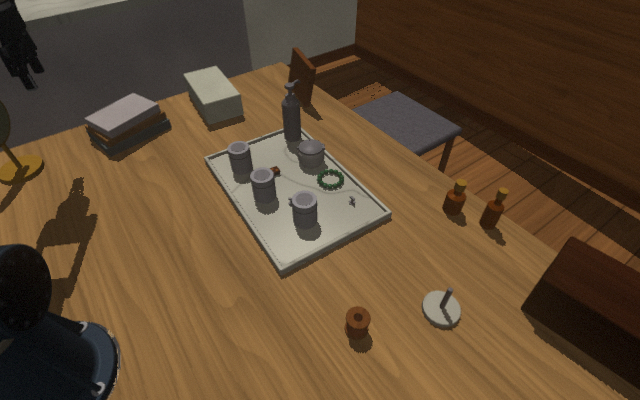

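View pics/top0.png

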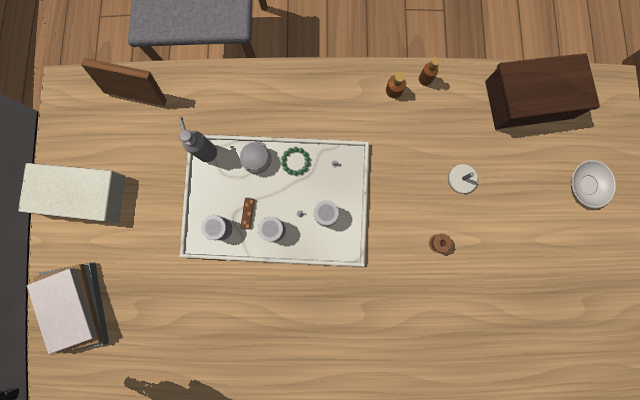

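```bash
python3 - <<'E'
import cv2
s=cv2.imread("pics/side0.png");t=cv2.imread("pics/top0.png")
def crop(im,x,y,w,h,k,n):
    o=cv2.resize(im[y:y+h,x:x+w],None,fx=k,fy=k,interpolation=cv2.INTER_CUBIC)
    for i in range(0,w,10):
        if (x+i)%10==0: cv2.line(o,(i*k,0),(i*k,6),(0,0,255),1); cv2.putText(o,str(x+i),(i*k,16),0,.35,(0,0,255),1)
    for j in range(0,h,10): cv2.line(o,(0,j*k),(6,j*k),(0,0,255),1); cv2.putText(o,str(y+j),(8,j*k+4),0,.35,(0,0,255),1)
    cv2.imwrite(f"pics/{n}.png",o)
crop(t,420,155,70,110,5,"A") if 0 else None
crop(t,420,160,80,100,6,"A")
crop(s,340,280,130,70,6,"C")
crop(t,180,120,195,150,4,"B")
crop(s,220,130,110,105,5,"D")
E
```

```text
(no output)
```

View pics/A.png

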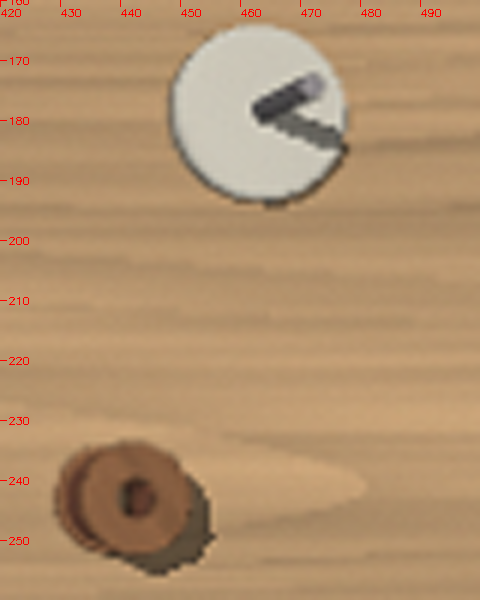

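View pics/B.png

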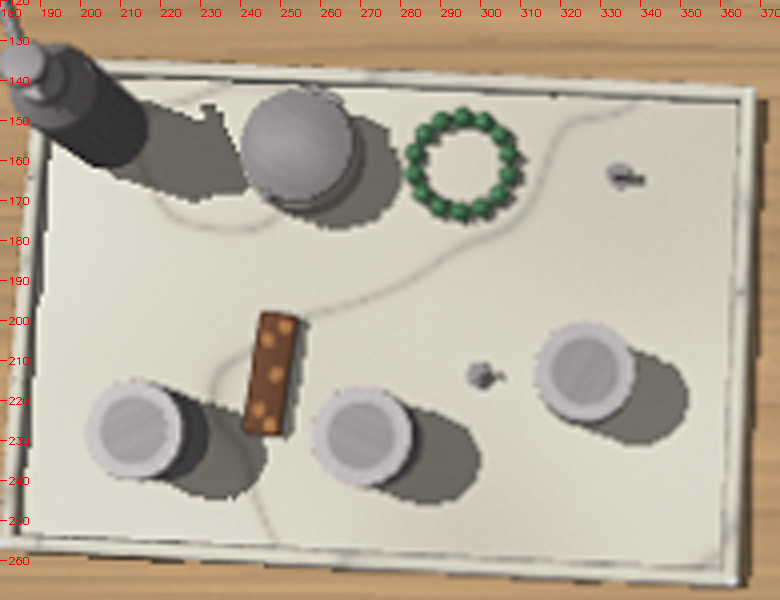

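View pics/C.png

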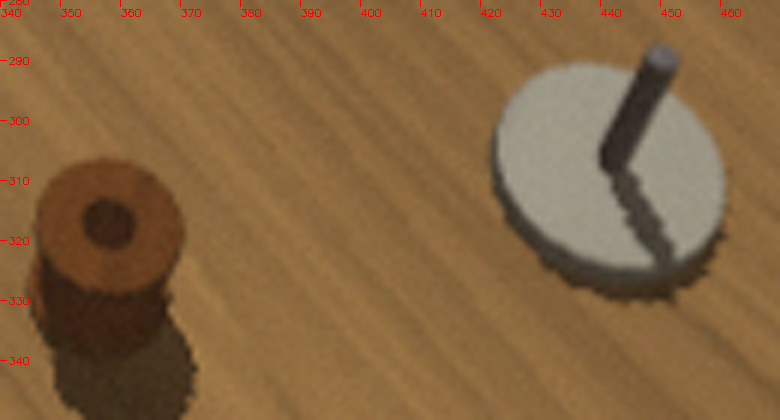

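```bash
cat > h.py <<'E'
from plant import arm, imaging
import numpy as np, cv2
from scipy.optimize import least_squares
CAL={n:imaging.calibration(n) for n in ("side","top")}
def proj(n,p):
    c=CAL[n]; return cv2.projectPoints(np.array([p],float),c["rvec"],c["tvec"],c["mtx"],c["distortion"])[0].ravel()
def at_z(n,uv,z):
    return least_squares(lambda q: proj(n,[q[0],q[1],z])-uv,[.6,0]).x
def tri(s,t):
    r=least_squares(lambda p: np.r_[proj("side",p)-s,proj("top",p)-t],[.6,0,.05]); return r.x,r.fun
def q(a):  # tool down, closing line at angle a from world x
    b=(np.pi/2-a)/2; return [np.sin(b),np.cos(b),0,0]
def crop(im,x,y,w,h,k,n):
    o=cv2.resize(im[y:y+h,x:x+w],None,fx=k,fy=k,interpolation=cv2.INTER_CUBIC)
    cv2.imwrite(f"pics/{n}.png",o)
E
python3 - <<'E'
from h import *
np.set_printoptions(precision=4,suppress=True)
P={"reeltop":((357.9,317.1),(442.25,242.6),.048),"seat":((441.25,307.25),(462.6,178.5),.012),"tip":((449.9,289.1),(471.75,173.75),.077),
"L":((238.5,147.5),(213.1,226.7),.082),"M":((262.5,174),(270.1,228.75),.082),"R":((304,197),(325.75,212.4),.082)}
for k,(s,t,z) in P.items(): print(k,tri(s,t),at_z("side",s,z),at_z("top",t,z))
for c in [(190.5,136),(367,142.5),(364,264),(181.5,255.5)]: print(at_z("top",c,.02))
for a in (0,np.pi/2): 
  print(a,arm.ik([*at_z("top",(442.25,242.6),.048),.015],q(a)),arm.ik([*at_z("top",(213.1,226.7),.082),.1],q(a)))
E
```

```text
reeltop (array([ 0.4803, -0.2281,  0.0443]), array([-0.1076,  0.0159,  0.075 , -0.1208])) [ 0.479  -0.2294] [ 0.48   -0.2269]
seat (array([ 0.6361, -0.2934,  0.0067]), array([-0.3835,  0.0652,  0.3225, -0.3907])) [ 0.6336 -0.2949] [ 0.6343 -0.2909]
tip (array([ 0.636 , -0.2932,  0.0738]), array([-0.0588,  0.0102,  0.0513, -0.0598])) [ 0.6339 -0.294 ] [ 0.6353 -0.2919]
L (array([0.517 , 0.2927, 0.0773]), array([-0.2239,  0.0266,  0.0794, -0.183 ])) [0.5153 0.2865] [0.5164 0.2916]
M (array([0.5132, 0.1631, 0.0819]), array([-0.6945,  0.0872,  0.2813, -0.6035])) [0.5146 0.1624] [0.5119 0.1637]
R (array([0.5483, 0.0401, 0.0856]), array([-0.3335,  0.046 ,  0.1622, -0.3006])) [0.5508 0.0428] [0.5479 0.0405]
[0.7397 0.3702]
[ 0.7207 -0.0588]
[ 0.4312 -0.0484]
[0.4505 0.3833]
0 [-0.6523  0.7543  1.8142 -0.      0.5731 -0.6523] [ 0.3257  0.6596  1.6226 -0.      0.8594  0.3257]
1.5707963267948966 [-0.6523  0.7543  1.8142 -0.      0.5731 -2.2231] [ 0.3257  0.6596  1.6226 -0.      0.8594 -1.2451]
```

```bash
python3 - <<'E'
from h import *
r=[.4795,-.228]
arm.move_ptp([*r,.13],q(np.pi/2))
arm.line_to([*r,.015],max_speed=.2,max_force=15)
arm.gripper_to(.035,25); print(arm.current_opening(),arm.current_eef_pos())
arm.gripper_to(.075)
arm.move_ptp([*r,.015],q(0))
arm.gripper_to(.035,35); print(arm.current_opening(),arm.current_grip_force(),arm.current_eef_pos(),arm.current_force())
arm.line_to([*r,.14],max_speed=.2)
arm.line_to([.634,-.293,.125],max_speed=.2)   # underside at ~.11
arm.hold(.3)
print(arm.current_eef_pos(),arm.current_opening(),arm.current_force(),arm.current_clock())
s=imaging.snapshot("side");t=imaging.snapshot("top")
cv2.imwrite("pics/s1.png",s);cv2.imwrite("pics/t1.png",t)
a=cv2.resize(s[235:335,400:480],None,fx=5,fy=5,interpolation=2);b=cv2.resize(t[120:220,430:510],None,fx=5,fy=5,interpolation=2)
cv2.imwrite("pics/E.png",np.hstack([a,b]))
E
```

```text
0.0425261436828142 [ 0.48007818 -0.22842524  0.01616511]
0.04363663826669181 35.659768008627 [ 0.47947672 -0.22800753  0.01525588] [-0.09868423  0.94291179  3.69669188]
[ 0.63359371 -0.29284813  0.12538704] 0.04392157583995511 [-0.14165042 -0.33189834 -1.49831844] 8.6917
```

View pics/E.png

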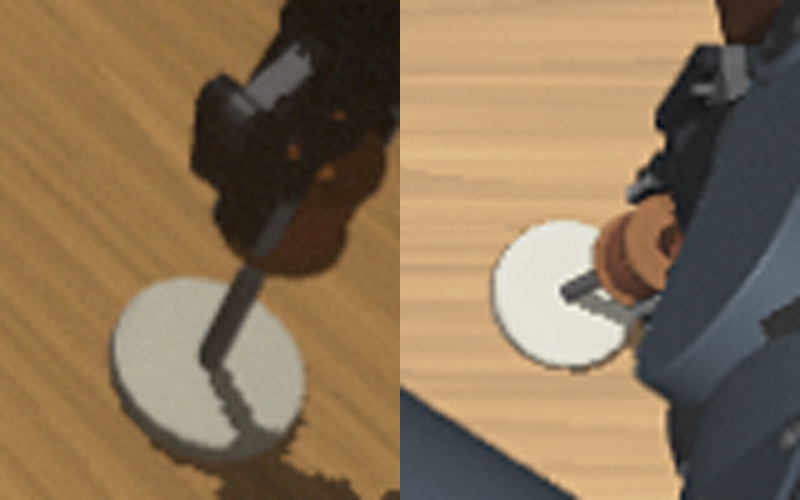

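```bash
python3 - <<'E'
from h import *
th=np.linspace(0,2*np.pi,120)
def draw(n,im,x0,y0,k,z,c,r,col):
    P=np.c_[c[0]+r*np.cos(th),c[1]+r*np.sin(th),np.full(120,z)]
    cc=CAL[n]; uv=cv2.projectPoints(P,cc["rvec"],cc["tvec"],cc["mtx"],cc["distortion"])[0][:,0]
    cv2.polylines(im,[np.int32((uv-[x0,y0]+.5)*k)],True,col,1)
out=[]
tool=[.6336,-.2928]; zb=.1104
for n,f,x0,y0 in (("side","s1",400,235),("top","t1",430,120)):
    im=cv2.resize(cv2.imread(f"pics/{f}.png")[y0:y0+100,x0:x0+80],None,fx=5,fy=5,interpolation=2)
    im=cv2.convertScaleAbs(im,alpha=1.6,beta=30) if n=="side" else im
    for z,r,c,col in ((zb,.022,tool,(0,255,0)),(zb+.048,.022,tool,(255,255,0)),(.012,.036,[.634,-.293],(0,0,255)),(.077,.005,[.634,-.293],(0,0,255))):
        draw(n,im,x0,y0,5,z,c,r,col)
    out.append(im)
cv2.imwrite("pics/F.png",np.hstack(out))
E
```

```text
(no output)
```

View pics/F.png

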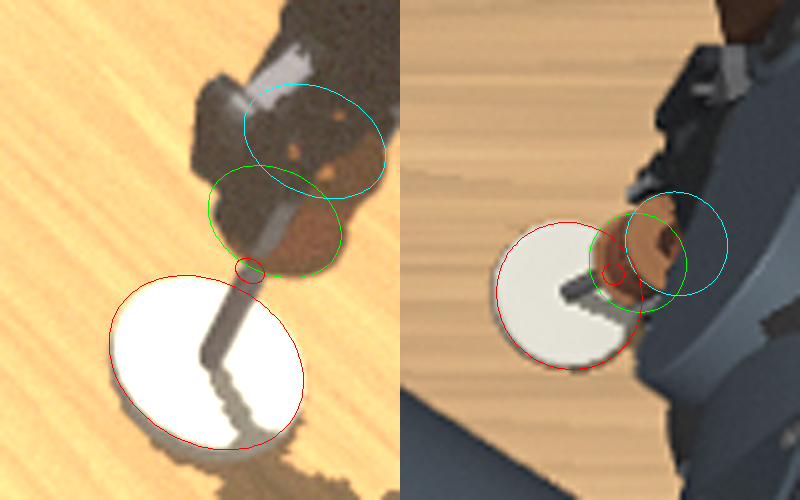

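```bash
python3 - <<'E'
from h import *
c=np.array([.6328,-.2913])
offs=[(0,0)]+[(.0015*np.cos(a),.0015*np.sin(a)) for a in np.arange(4)*np.pi/2]+[(.003*np.cos(a),.003*np.sin(a)) for a in np.arange(6)*np.pi/3]
for o in offs:
    p=c+o
    arm.line_to([*p,.097],max_speed=.15)
    hit=arm.line_to([*p,.075],max_speed=.04,max_force=5)
    print(o,hit,arm.current_eef_pos(),arm.current_force())
    if not hit: break
print(arm.current_clock())
E
```

```text
(0, 0) False [ 0.63273235 -0.2912651   0.07484583] [ 0.38985412  0.4528899  -1.14138607]
9.825
```

```bash
python3 - <<'E'
from h import *
p=[.6328,-.2913]
print(arm.line_to([*p,.034],max_speed=.06,max_force=8),arm.current_eef_pos(),arm.current_force())
print(arm.line_to([*p,.022],max_speed=.02,max_force=5),arm.current_eef_pos(),arm.current_force())
arm.gripper_to(.075); arm.hold(.2)
print(arm.current_eef_pos(),arm.current_force())
arm.line_to([*p,.14],max_speed=.2)
L=[.516,.2905]
arm.move_ptp([*L,.20],q(0)); print(arm.current_clock(),arm.current_joint_positions())
s=imaging.snapshot("side");t=imaging.snapshot("top")
a=cv2.resize(s[245:345,400:480],None,fx=5,fy=5,interpolation=2);b=cv2.resize(t[130:230,430:510],None,fx=5,fy=5,interpolation=2)
cv2.imwrite("pics/G.png",np.hstack([a,b]))
E
```

```text
False [ 0.63259929 -0.29120915  0.03392163] [ 0.66109475  0.12627212 -0.64391235]
True [ 0.63295892 -0.29140136  0.02729191] [0.11567775 0.08154677 5.28638601]
[ 0.63224307 -0.29087476  0.0260427 ] [-0.67947045  0.44599404  0.02579611]
14.5583 [ 3.22549630e-01  5.20792585e-01  1.54906716e+00 -3.03397158e-04
  1.07151765e+00  3.24076939e-01]
```

View pics/G.png

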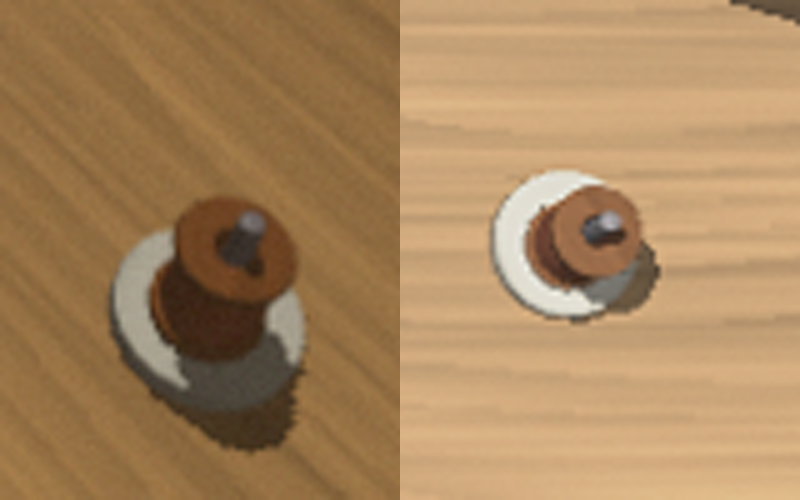

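```bash
cat > tins.py <<'E'
from h import *
T=[[.516,.2905],[.5127,.1632],[.549,.041]]
def pick(c,dz):
    arm.move_ptp([*c,.15],q(0))
    arm.gripper_to(.08)
    hit=arm.line_to([*c,.035],max_speed=.15,max_force=8)
    arm.gripper_to(.045,60); g=np.array(arm.current_eef_pos())
    print(hit,g,arm.current_opening(),arm.current_grip_force())
    arm.line_to([*c,.035+dz],max_speed=.12)
def put(c):
    arm.line_to([*c,.039],max_speed=.12)
    hit=arm.line_to([*c,.033],max_speed=.015,max_force=4)
    print("down",hit,arm.current_eef_pos(),arm.current_force())
    arm.gripper_to(.08); arm.line_to([*c,.15],max_speed=.2)
def heft():
    arm.hold(.4); F=[]
    for _ in range(12): F.append(arm.current_force()[2]); arm.hold(.03)
    print("heft",np.mean(F),np.std(F),arm.current_eef_pos()[2],arm.current_opening(),arm.current_clock())
E
python3 - <<'E'
from tins import *
pick(T[0],.08); heft(); put(T[0]); print(arm.current_clock())
t=imaging.snapshot("top"); cv2.imwrite("pics/t2.png",t)
E
```

```text
False [0.51656075 0.29081346 0.03654001] 0.0547854248316174 63.81346492096782
heft -4.33629510690847 0.5669560762918182 0.11504486372532055 0.05479837302318546 18.0833
down True [0.51683817 0.29083534 0.03656042] [0.07164505 0.4627528  5.71095219]
20.2833
```

```bash
python3 - <<'E'
from tins import *
for c in T[1:]: pick(c,.08); heft(); put(c)
print(arm.current_clock())
arm.move_ptp([.45,.25,.3],q(0))
cv2.imwrite("pics/t3.png",imaging.snapshot("top"));s=imaging.snapshot("side")
crop(s,195,70,200,150,4,"H"); print(arm.current_clock())
E
```

```text
False [0.51344473 0.16332555 0.03638246] 0.05499730975188353 63.031633011996746
heft -1.5866773059911239 0.5050165114576655 0.11504413125530111 0.05498818553628762 24.0083
down True [0.51354729 0.16331084 0.03640487] [ 0.15593668 -0.39103956  4.51640909]
False [0.54962747 0.04093281 0.03643099] 0.05453373862447475 63.1918347068131
heft -2.2671305010962133 0.5103885453398617 0.11504157636321878 0.054747214156812 29.8917
down True [0.54988225 0.04093544 0.03644211] [-0.32151255  0.65620307  3.43708794]
32.1
33.2667
```

View pics/H.png

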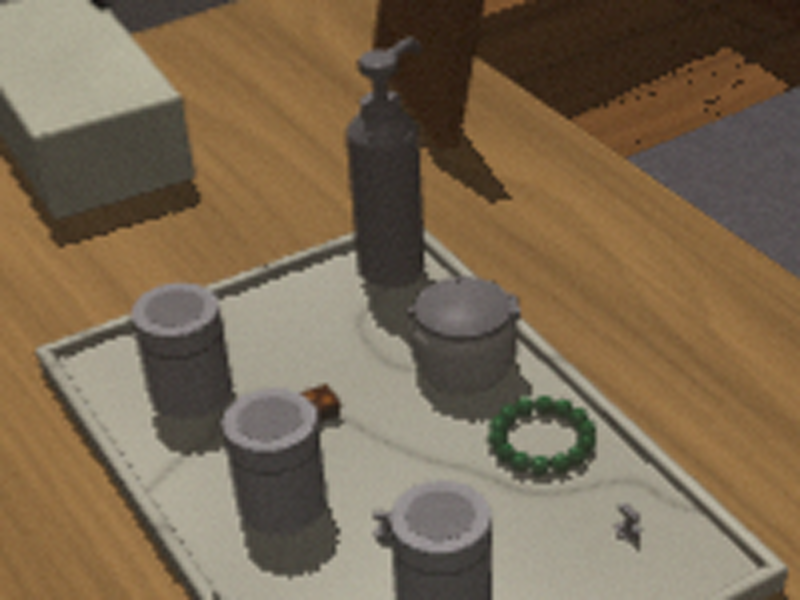

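All three tins stand upright on the tray and nothing around them has moved. The left tin (about 4.3 N, against 1.6 and 2.3 N) is the heaviest.

```bash
python3 - <<'E'
from tins import *
pick(T[0],.165); heft(); arm.hold(.5)
print(arm.current_eef_pos(),arm.current_eef_rot(),np.abs(arm.current_qd()).max(),arm.current_opening(),arm.current_clock())
crop(imaging.snapshot("side"),195,40,200,150,4,"I")
E
```

```text
False [0.5170254  0.2908603  0.03654082] 0.05510860349096074 63.69957888498902
heft -4.501365653931989 0.43648738373263635 0.20003268424018528 0.05507751635547231 37.7917
[0.51601101 0.29048302 0.20001166] [7.07110651e-01 7.07102911e-01 1.63755124e-05 5.49316792e-06] 0.0029238935906611536 0.05424905836932509 38.2917
```

View pics/I.png

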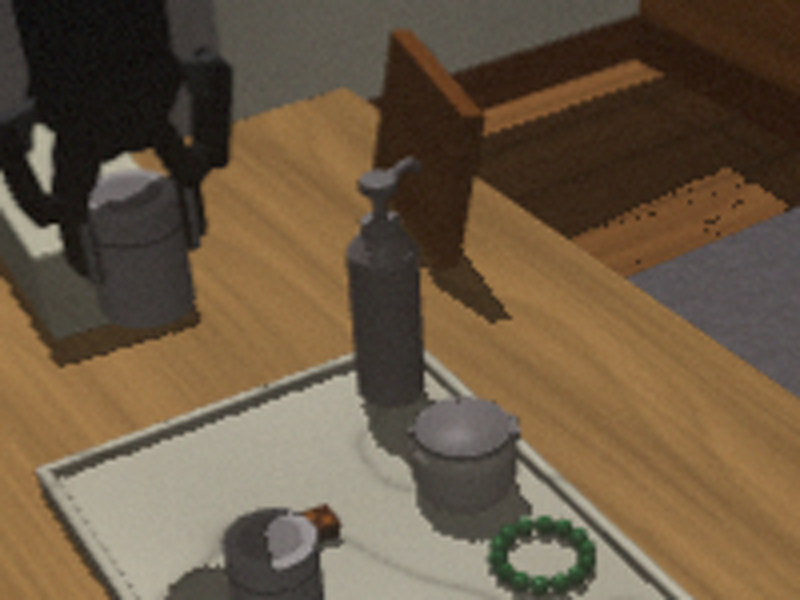

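The left tin is held upright at about 16 cm, and the others are standing.

```bash
python3 -c "
from plant import arm
print(arm.job_done())"
```

```text
the job is handed in; nothing more can be done
None
```

The job is handed in: the reel is seated on the spindle and released, all three tins were hefted left to right, and the heaviest (the left one) is held upright and still about 16 cm above the tray, at roughly 38 s of the 72 s limit.

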